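# Open the safety cap of the hearing-aid drying jar

## Task

Tip the drying jar's neck up by pressing its cradle's tail paddle down until the cradle stops, and leave it tipped up. Then squeeze the two tabs of the safety cap in, turn the cap anticlockwise off its neck, and set it down - do not drop it - mouth down and flat inside the small square wooden tray. Leave the cup, bottle opener, battery strip tray and spectacle case where they are.

Things in the scene. Friction and masses are not known exactly. Their poses are not given: they have to be found in the camera images.
- cradle (a joint): tip angle of the jar's cradle in its stand, rad: 0 at the start (jar axis leaning 53 degrees from vertical, neck towards the stand's front), 0.436 at the hard stop (leaning 28 degrees). The level pivot lies 68 mm above the table over the stand's origin, along the stand's y. Stiff: about 4 N (never over 7 N) on the paddle moves it; it stays where it is left
- stand_origin (a point): stand of the jar: dark wooden base plate 150 x 130 x 10 mm fixed to the table, with two cheeks 78 mm high 49 mm either side of the jar. This point is on the table under the centre of the base; z up, x points away from the front: the jar's neck leans towards -x, the paddle sticks out on the +x side, y is the pivot's direction
- paddle (a point): centre of the top face of the tail paddle, a wooden plate 34 mm long, 50 mm wide, 10 mm thick, on an arm, 115 mm from the pivot, opposite to the neck. It swings about the pivot in the stand's x-z plane: from start to stop it sinks about 48 mm, from about 105 to 56 mm above the table (sloping 16 degrees up, then 9 down, outwards)
- cap_center (a point): centre (half-way up) of the grey safety cap of the white drying jar: 43 mm high, 58 mm round, closed top, 60 to 105 g. z = cap axis, out of the jar through the cap's top; y = line through its two tabs. It sits on the neck with about 1.5 mm of play and cannot be lifted before it is turned (see cap_seat)
- tab_l_face (a point): middle of the outer face of the white ribbed tab on the cap's +y side: the part to squeeze, 20 mm wide, 29 mm high along the cap's z. It lies 4 mm above cap_center along z and 34 mm from the axis (both tabs: 68 mm across, 56 mm fully squeezed). Below it a 12 mm wide catch tail goes on down to the cap's lower edge
- tab_r_face (a point): the same on the cap's -y side
- tab_l (a joint): how far the tab on the cap's +y side is pressed in, m: 0 out, 0.006 fully in. Spring: 2.4 N to start, 9.6 N fully in; springs back when let go
- tab_r (a joint): the same for the tab on the cap's -y side
- cap_seat (a point): point on the jar where cap_center is when the cap is on, 63.5 mm from the pivot along the jar axis; it tips with the cradle. z = jar axis, out of the mouth; x, y agree with the cap's while it is shut (y is 25 degrees clockwise, seen from the cap's top, from the stand's y). With both tabs in, turn 50 to 60 degrees anticlockwise (positive about z), then lift along z; clear after 45 mm
- shoulder (a point): centre of the jar's shoulder under the cap, 23.5 mm below cap_seat along z, same axes. Four posts 11 mm high stand on it, 31 to 38 mm from the axis, two beside each tab's tail: they block turning unless both tabs are in by 4 mm or more. Keep fingertips above them. Clockwise is blocked anyway; the cap lifts off only when turned by 40 to 120 degrees
- tray_in (a point): centre of the inner floor of the light wooden square tray fixed to the table, 130 x 130 mm outside, 120 x 120 mm inside, rim 14 mm above the table, floor 5 mm above the table; x and y along its sides. The cap set down in it has its centre 21.5 mm above this point
- cup: grey ceramic cup, 74 mm wide at the rim, 85 mm high, origin under its centre; bystander
- opener: flat steel bottle opener, 145 x 44 x 6 mm, lying along its x; bystander
- strip: clear battery strip tray with six button cells, 135 x 48 x 14 mm, origin under its centre; bystander
- case: black spectacle case, 160 x 62 x 40 mm, origin under its centre; bystander

How it is judged:
On the way, in this order (a step that is already met when the one before it is completed fails the run):
1. the cradle is tipped up, with the cap still shut on the neck (value of joint cradle above 0.4 rad and distance between cap_center and cap_seat below 0.008 m), for 0.1 s.
2. both tabs are squeezed in by 4 mm with the cap still on the neck (value of joint each of tab_l, tab_r above 0.004 m and angle between the x axis of cap_center and the x axis of cap_seat, either way round below 0.4 rad and distance between cap_center and cap_seat below 0.008 m), for 0.1 s.
3. the cap is turned by more than 32 degrees on the neck (angle between the x axis of cap_center and the x axis of cap_seat, either way round above 0.56 rad and distance between cap_center and cap_seat below 0.012 m), for 0.05 s.
4. the cap is lifted off the neck (distance between cap_center and cap_seat above 0.045 m), for 0.05 s.
At the end, for the whole second after the job is handed in: The cap stands mouth down and flat (within 0.1 rad) at rest on the floor of the square tray (its centre within 35 mm of the tray's centre along each side and 18 to 25 mm above the floor), released, and the jar's cradle is still tipped up (joint above 0.35 rad) (value of joint cradle above 0.35 rad and x of cap_center in the frame of tray_in between -0.035 and 0.035 m and y of cap_center in the frame of tray_in between -0.035 and 0.035 m and z of cap_center in the frame of tray_in between 0.018 and 0.025 m and angle between cap_center's own z axis and vertical below 0.1 rad and linear speed of cap below 0.02 m/s); the robot touches nothing.
It fails at once if the cap is dropped: it falls faster than 0.6 m/s out of the fingers (linear speed of cap above 0.6 m/s and contact force between the fingers and cap below 0.05 N).
It fails at once if the cup, opener, strip tray or spectacle case is moved by more than 30 mm (distance of any of cup, opener, strip, case from where it was at the start of the episode above 0.03 m).
It fails at once if the cup is tipped over (angle between cup's own z axis and vertical above 0.5 rad).
It also fails if it takes over 61 s, if anything falls off the work surface, if the arm or the gripper's body presses on something with over 40 N, if the wrist force passes 120 N, or if a joint passes its speed limit or range.

## Robot

A 7-joint arm with a two-finger parallel gripper is mounted at the origin on the work surface. World frame = base frame: x ahead of the robot, y to its left, z up, the work surface at z = 0. Lengths are in m, angles in rad, forces in N, time in s.
With the tool pointing down it reaches from about 0.425 to 0.825 m from the base axis. Payload 3.6 kg.
Tool frame: the origin (TCP) lies on the mounting face of the last link; the fingertips stand 186 mm ahead of it and the grasp point (between the pads) lies 167 mm ahead of it (r.finger_overhang is the distance from the TCP to the fingertips, in m); z points along the fingers, y is the direction in which the jaws open and shut (so a half turn about z gives the same grasp; the last joint's range is limited). The gripper opens to 93 mm and grips with 3 to 60 N. Pads are 15 mm wide; open, the fingers measure 128 mm over their backs; the gripper's body (75 mm by 188 mm) begins 65 mm behind the grasp point.
Start: joints at [1.081, 0.615, -0.013, 1.423, 0.008, 1.103, -0.04], TCP at [0.291, -0.581, 0.405] pointing down, gripper open.
Joint ranges: [-3.12, 3.12], [-0.3, 2.06], [-1.34, 1.32], [0.26, 2.42], [-1.36, 4.5], [0.01, 1.98], [-2.84, 2.84]. Speed limits (rad/s): [2.79, 2.79, 3.14, 3.14, 3.14, 3.14, 3.14].

## Interface

Orientations are given as a 3x3 rotation matrix whose columns are the frame's x, y, z axes.
In Python, from rig import r, viewer gives the robot as it stands. The module is installed in compiled form; this text tells all that it offers.
- The arm moves only by the shell command python3 -m creep 'ROWS'. ROWS is a JSON object of lists of equal length, an entry for each row: "claw": the finger opening in mm, from 0 to 93; "translation": the shift along the tool's x, y, z in mm, a list of three; "dr": the turn, a rotation vector about the tool's x, y, z in degrees, a list of three. In form: {"claw": [claw, ...], "translation": [[tx, ty, tz], ...], "dr": [[wx, wy, wz], ...]}. A call has 1 to 12 rows; each row is the pose to reach, as a shift and turn from the pose commanded when the call began, along the tool's axes at that moment; what a row does not reach only later rows make up. A row lasts 1/10 s, in which the tool goes at most 50 mm and 8.59 degrees, less where a joint would pass 70% of its speed; a pose out of reach is approached as far as the arm can. A call with a gripper value outside its range is refused whole. The fingers move at their own pace and stop on an object; the grip force is fixed at half the most. Time passes only in rows, so rows that repeat a pose let the fingers close. It gives the time, the measured TCP pose, the force and the opening at its end, in the units of the state.
- r.get_obs(): the state, without advancing time (a new reading comes with each control period).
- viewer.camera(name): name is "scene" or "side" or "wrist"; returns a dict with "color" (400x640x3 uint8, blue, green, red), "fx", "fy", "cx", "cy" (pixels), "view" (4x4, takes a point from world to camera coordinates). Camera axes: x right, y down, z forward; pixel columns grow to the right and rows downward; lengths in m; the calibration is good to about 2 mm. A picture is of the moment at which its call begins. There is no depth.
- r.finish_job(): hands the job in, once; it reports no verdict.
The state is a dict: "clock": time; "joints": joint angles; "qd": joint speeds; "tau": joint torques, N m; "tcp_pos": TCP position; "eef_rot": TCP orientation; "contact_force": force on the tool from outside, world axes, zero at the start; "moment": the same for the moment, N m; "opening": opening from 0.0 (shut) to 1.0 (fully open).
Only numpy, scipy, OpenCV 4.12 (cv2) and the standard library are available. Lean on these libraries where they do the work, as an engineer would, in place of code of your own. Each camera call takes 0.05 s, during which the arm holds its last target.

## Working session

There is one attempt and no reset: what is moved stays moved. The work goes in short steps, Python scripts to look and compute and a shell command to move; the robot and the scene stay as the last step left them, time stands still between calls to the robot, and variables do not carry over. Pictures are saved under pics/ and viewed, and the job is handed in when it is done.

```bash
ls; mkdir -p pics; python3 - <<'E'
from rig import r, viewer
import cv2
for n in ["scene","side","wrist"]:
    c=viewer.camera(n); cv2.imwrite(f"pics/{n}0.png",c["color"]); print(n,c["fx"],c["fy"],c["cx"],c["cy"]); print(c["view"].round(4).tolist())
o=r.get_obs(); print({k:(v.round(3).tolist() if hasattr(v,'round') and hasattr(v,'tolist') else v) for k,v in o.items()}); print(r.finger_overhang)
E
```

```text
pics
scene 480.6570036239044 480.6570036239044 331.3058269327892 195.42379987168943
[[-0.2932, 0.9558, 0.0216, 0.2063], [0.6257, 0.2089, -0.7516, -0.2553], [-0.7229, -0.2068, -0.6593, 1.8405], [0.0, 0.0, 0.0, 1.0]]
side 443.0512358235684 443.0512358235684 320.1151047051179 197.69323197415952
[[-0.6982, -0.7157, 0.0176, 0.3181], [-0.5274, 0.4976, -0.6887, 0.3912], [0.4841, -0.4901, -0.7249, 0.936], [0.0, 0.0, 0.0, 1.0]]
wrist 317.5917123357927 317.5917123357927 317.0502788968798 197.212098743844
[[0.448, -0.894, -0.0033, -0.6496], [-0.8572, -0.4306, 0.2825, -0.0347], [-0.254, -0.1237, -0.9593, 0.3921], [0.0, 0.0, 0.0, 1.0]]
{'clock': 0.15, 'joints': [1.081, 0.616, -0.013, 1.425, 0.008, 1.103, -0.04], 'qd': [0.001, -0.002, -0.001, -0.005, 0.0, 0.001, 0.001], 'tau': [0.001, -45.935, 0.21, -16.594, -0.061, 0.018, 0.0], 'tcp_pos': [0.291, -0.581, 0.404], 'eef_rot': [[0.894, 0.447, -0.001], [0.447, -0.894, 0.002], [-0.0, -0.002, -1.0]], 'contact_force': [0.708, 0.131, 1.307], 'moment': [0.011, 0.003, -0.036], 'opening': 1.0018710393402621}
0.1861
```

View pics/scene0.png

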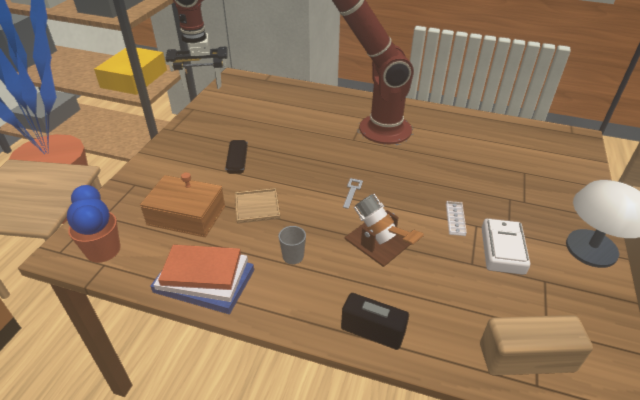

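View pics/side0.png

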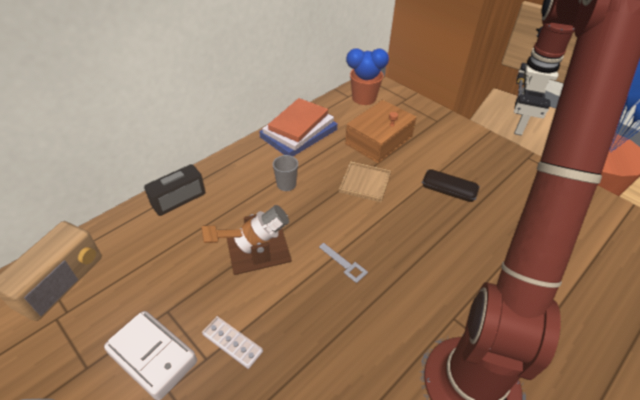

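View pics/wrist0.png

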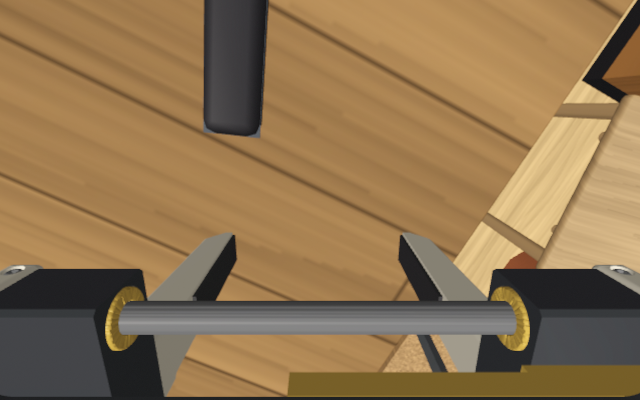

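```bash
python3 - <<'E'
import cv2
a=cv2.imread("pics/scene0.png")[170:280,325:445]; cv2.imwrite("pics/s1.png",cv2.resize(a,None,fx=5,fy=5,interpolation=2))
b=cv2.imread("pics/side0.png")[190:290,190:310]; cv2.imwrite("pics/d1.png",cv2.resize(b,None,fx=6,fy=6,interpolation=2))
a=cv2.imread("pics/scene0.png")[140:270,140:320]; cv2.imwrite("pics/s2.png",cv2.resize(a,None,fx=4,fy=4,interpolation=2))
E
```

```text
(no output)
```

View pics/s1.png

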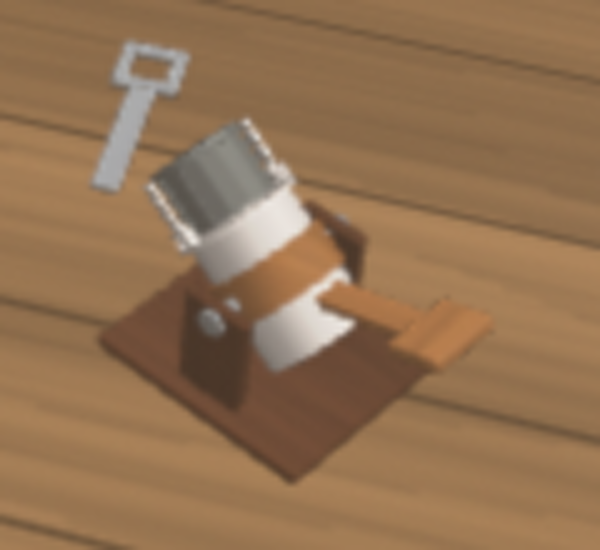

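View pics/d1.png

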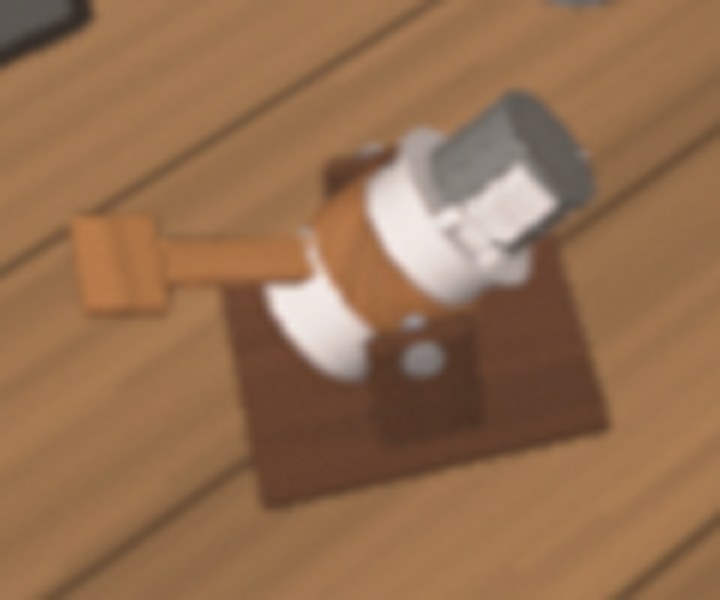

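View pics/s2.png

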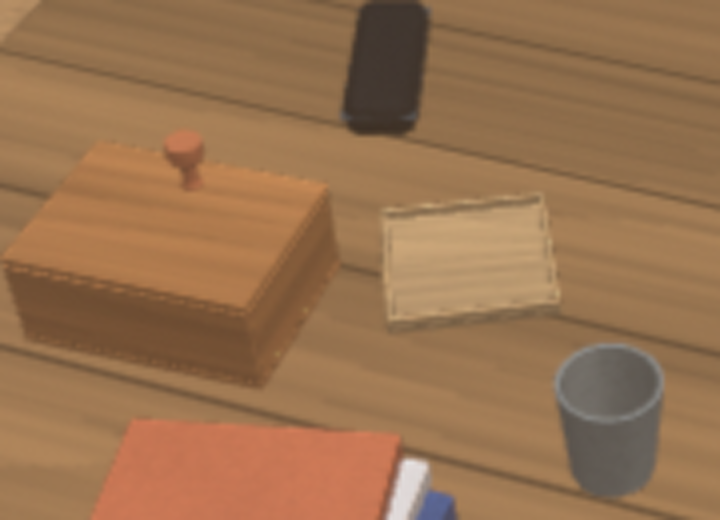

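```bash
cat > h.py <<'E'
import numpy as np
K={"scene":(480.657,331.306,195.424),"side":(443.051,320.115,197.693)}
V={"scene":np.array([[-0.2932,0.9558,0.0216,0.2063],[0.6257,0.2089,-0.7516,-0.2553],[-0.7229,-0.2068,-0.6593,1.8405]]),
"side":np.array([[-0.6982,-0.7157,0.0176,0.3181],[-0.5274,0.4976,-0.6887,0.3912],[0.4841,-0.4901,-0.7249,0.936]])}
def ray(n,p):
    f,cx,cy=K[n];R=V[n][:,:3];t=V[n][:,3]
    d=R.T@np.array([(p[0]-cx)/f,(p[1]-cy)/f,1]);return -R.T@t,d/np.linalg.norm(d)
def plane(n,p,z):
    o,d=ray(n,p);return o+d*(z-o[2])/d[2]
def tri(p,q):
    o1,d1=ray("scene",p);o2,d2=ray("side",q)
    A=np.stack([d1,-d2],1);s=np.linalg.lstsq(A,o2-o1,rcond=None)[0]
    a,b=o1+s[0]*d1,o2+s[1]*d2;return (a+b)/2,np.linalg.norm(a-b)
def proj(n,X):
    f,cx,cy=K[n];c=V[n][:,:3]@X+V[n][:,3];return np.array([cx+f*c[0]/c[2],cy+f*c[1]/c[2]])
def crop(u,s,o): return [(u[0]+.5)/s-.5+o[0],(u[1]+.5)/s-.5+o[1]]
E
python3 - <<'E'
from h import *
np.set_printoptions(precision=4,suppress=True)
S=lambda *u:crop(u,5,(325,170)); D=lambda *u:crop(u,6,(190,190)); T=lambda *u:crop(u,4,(140,140))
for p in [(100,340),(293,475)]: print("sc base",plane("scene",S(*p),.01))
for p in [(605,425),(262,500),(553,237),(225,287)]: print("sd base",plane("side",D(*p),.01))
for p,q in [((445,297),(168,310)),((493,322),(85,313)),((437,368),(72,215)),((388,345),(150,212))]: print("pad",*tri(S(*p),D(*q)))
print("cap top c?",)
P=[plane("scene",T(*p),.014) for p in [(383,210),(543,195),(559,300),(388,325)]]
print(np.array(P),np.mean(P,0),[np.linalg.norm(P[i]-P[i-1]) for i in range(4)])
for p in [(610,385)]: print("cup",plane("scene",T(*p),.085))
E
```

```text
sc base [0.6111 0.0116 0.01  ]
sc base [0.6761 0.14   0.01  ]
sd base [0.4918 0.071  0.01  ]
sd base [0.5615 0.1991 0.01  ]
sd base [0.5853 0.0192 0.01  ]
sd base [0.6635 0.1435 0.01  ]
pad [0.6044 0.1998 0.0984] 0.00012092902214558965
pad [0.621  0.227  0.1045] 0.0009729861351303673
pad [0.6652 0.2037 0.1066] 0.0024546123757001235
pad [0.6504 0.1766 0.0996] 0.0011118247801204185
cap top c?
[[ 0.532  -0.3711  0.014 ]
 [ 0.4749 -0.2581  0.014 ]
 [ 0.5845 -0.2008  0.014 ]
 [ 0.6494 -0.3109  0.014 ]] [ 0.5602 -0.2852  0.014 ] [np.float64(0.13184670076389524), np.float64(0.12655956284403827), np.float64(0.1236714808618254), np.float64(0.12777431868049738)]
cup [ 0.719 -0.107  0.085]
```

```bash
python3 -m creep '{"claw":[0,0,0,0,0,0,0,0,0,0,0,0],"translation":[[39,-33,0],[79,-66,0],[118,-98,0],[158,-131,0],[197,-164,0],[237,-197,0],[276,-230,0],[316,-263,0],[355,-295,0],[394,-328,0],[394,-328,0],[394,-328,0]],"dr":[[0,0,-3],[0,0,-6],[0,0,-9],[0,0,-12],[0,0,-16],[0,0,-20],[0,0,-24],[0,0,-28],[0,0,-32],[0,0,-36],[0,0,-36],[0,0,-36]]}'
cat >> h.py <<'E'
np.set_printoptions(precision=4,suppress=True)
from scipy.spatial.transform import Rotation as Ro
O=np.array([.585,.1055,0]);phi=np.radians(62.6)
ex=np.array([np.cos(phi),np.sin(phi),0]);ey=np.array([-np.sin(phi),np.cos(phi),0]);ez=np.array([0,0,1.])
def delta(pos,R):
    from rig import r
    o=r.get_obs();R0=np.array(o["eef_rot"]);p0=np.array(o["tcp_pos"])
    print("t",round(o["clock"],2),"p",p0,"q",np.array(o["joints"]),"F",np.array(o["contact_force"]),"op",round(o["opening"]*93,1))
    print("  trans",(R0.T@(pos-p0)*1000).round(1),"dr",np.degrees(Ro.from_matrix(R0.T@R).as_rotvec()).round(2))
E
python3 - <<'E'
from h import *
y=-ey;z=-ez;R=np.stack([np.cross(y,z),y,z],1)
print(R)
delta(np.array([.635,.202,.346]),R)
E
```

```text
clock: 1.35
tcp_pos: [0.497, -0.1092, 0.4046]
eef_rot: [[0.456, 0.89, 0.0], [0.89, -0.456, 0.001], [0.001, -0.001, -1.0]]
contact_force: [-0.4, -0.4, -0.2]
opening: 0.025
[[ 0.4602  0.8878 -0.    ]
 [ 0.8878 -0.4602 -0.    ]
 [-0.     -0.     -1.    ]]
t 1.35 p [ 0.497  -0.1092  0.4046] q [ 0.3531  0.4072 -0.2546  1.8207  0.1234  0.9293 -0.4288] F [-0.4477 -0.4257 -0.2253] op 2.3
  trans [339.8 -19.   59. ] dr [-0.03 -0.06  0.28]
```

```bash
python3 -m creep '{"claw":[0,0,0,0,0,0,0,0,0,0],"translation":[[48,-3,0],[96,-6,0],[144,-9,5],[192,-11,10],[240,-14,20],[288,-17,40],[340,-19,50],[340,-19,59],[340,-19,59],[340,-19,59]],"dr":[[0,0,0],[0,0,0],[0,0,0],[0,0,0],[0,0,0],[0,0,0],[0,0,0],[0,0,0],[0,0,0],[0,0,0]]}'
python3 - <<'E'
from h import *
from rig import viewer
import cv2
y=-ey;z=-ez;R=np.stack([np.cross(y,z),y,z],1)
delta(np.array([.635,.202,.30]),R)
a=viewer.camera("scene")["color"][120:280,300:460];b=viewer.camera("side")["color"][150:310,170:330]
cv2.imwrite("pics/m1.png",cv2.resize(np.hstack([a,b]),None,fx=2.5,fy=2.5,interpolation=2))
E
```

```text
clock: 2.35
tcp_pos: [0.6367, 0.1952, 0.3454]
eef_rot: [[0.465, 0.886, -0.001], [0.886, -0.465, -0.004], [-0.004, 0.001, -1.0]]
contact_force: [0.3, -1.4, -0.7]
opening: 0.002
t 2.35 p [0.6367 0.1952 0.3454] q [-0.1984  0.7052 -0.2405  1.4396  0.1857  1.021  -0.9643] F [ 0.3275 -1.4274 -0.746 ] op 0.2
  trans [ 5.4 -4.7 45.4] dr [ 0.06  0.2  -0.28]
```

View pics/m1.png

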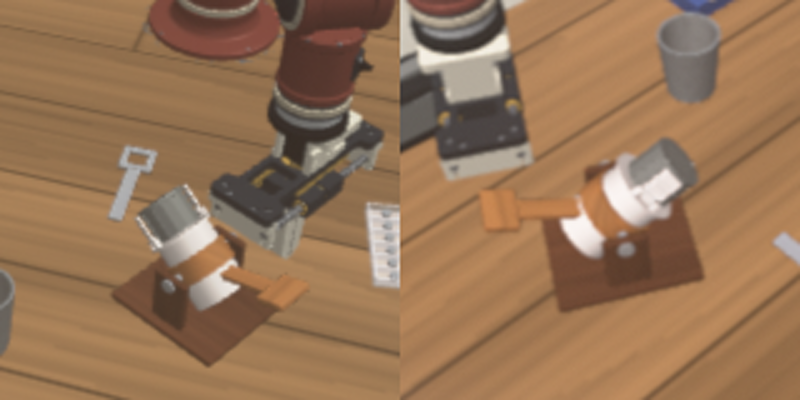

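```bash
python3 - <<'E'
from h import *
from rig import viewer
import cv2
p=np.array([.6367,.1952,.3454])
for n,o in (("scene",(300,120)),("side",(170,150))):
    im=viewer.camera(n)["color"].copy()
    im=cv2.resize(im[o[1]:o[1]+160,o[0]:o[0]+160],None,fx=2.5*2,fy=2.5*2,interpolation=2)[:600]
    for d in (0,.08,.1,.167,.186):
        u=(proj(n,p-[0,0,d])-o)*5; cv2.circle(im,(int(u[0]),int(u[1])),4,(0,255,0),-1)
    cv2.imwrite(f"pics/m2{n}.png",im)
cv2.imwrite("pics/w2.png",viewer.camera("wrist")["color"])
E
```

```text
(no output)
```

View pics/m2side.png

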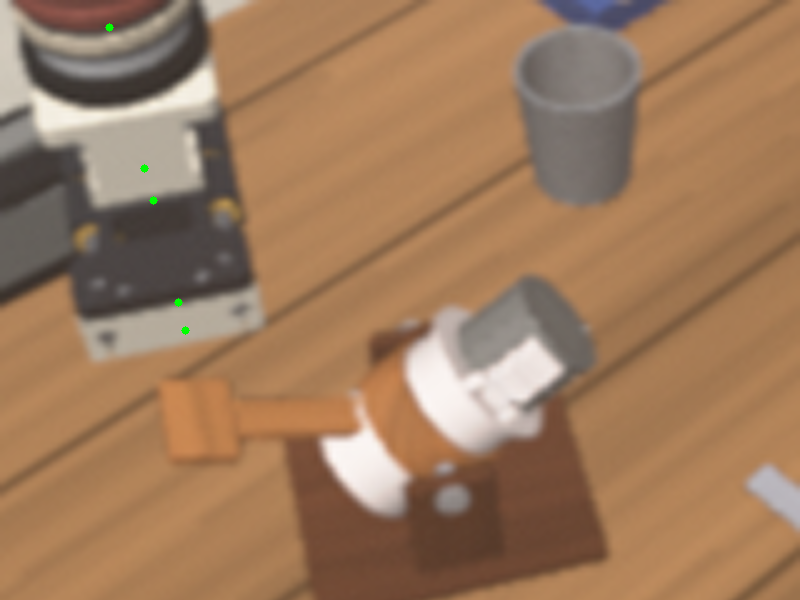

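View pics/w2.png

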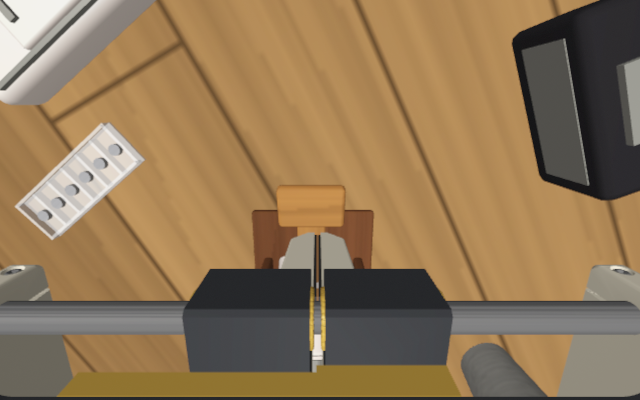

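View pics/m2scene.png

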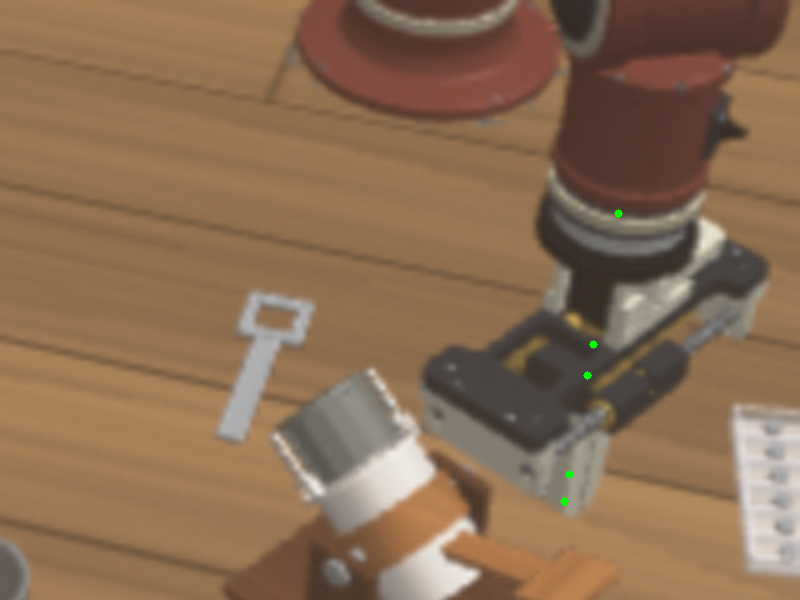

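```bash
python3 -m creep '{"claw":[0,0,0,0,0,0,0,0,0,0,0,0],"translation":[[6,-5,20],[6,-5,40],[6,-5,50],[6,-5,55],[6,-5,60],[7,-5,65],[7,-5,70],[8,-5,75],[8,-5,80],[9,-5,85],[9,-5,90],[9,-5,90]],"dr":[[0,0,0],[0,0,0],[0,0,0],[0,0,0],[0,0,0],[0,0,0],[0,0,0],[0,0,0],[0,0,0],[0,0,0],[0,0,0],[0,0,0]]}'
python3 - <<'E'
from h import *
from rig import viewer
import cv2
y=-ey;z=-ez;R=np.stack([np.cross(y,z),y,z],1)
delta(np.array([.635,.202,.24]),R)
a=viewer.camera("scene")["color"][120:280,300:460];b=viewer.camera("side")["color"][150:310,170:330]
cv2.imwrite("pics/m3.png",cv2.resize(np.hstack([a,b]),None,fx=2.5,fy=2.5,interpolation=2))
E
```

```text
clock: 3.8
tcp_pos: [0.636, 0.2089, 0.2549]
eef_rot: [[0.461, 0.888, -0.0], [0.888, -0.461, -0.001], [-0.001, 0.0, -1.0]]
contact_force: [0.1, 0.9, 2.1]
opening: 0.005
t 3.8 p [0.636  0.2089 0.2549] q [-0.2274  0.8097 -0.222   1.5078  0.215   0.8486 -1.0039] F [0.0518 0.8531 2.1469] op 0.5
  trans [-6.6  2.2 14.9] dr [ 0.01  0.05 -0.02]
```

View pics/m3.png

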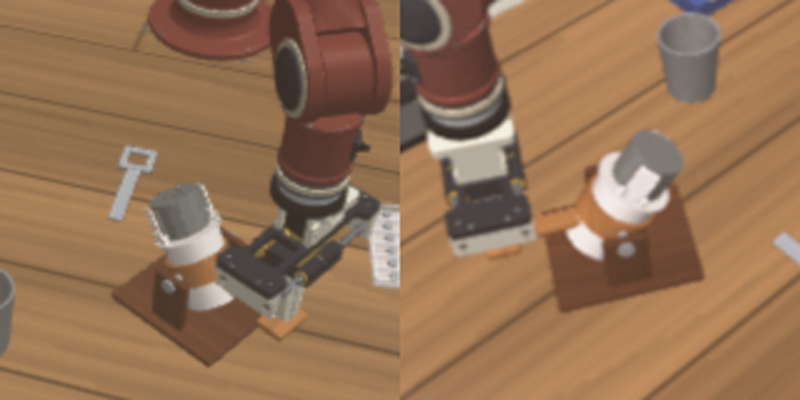

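```bash
python3 -m creep '{"claw":[0,0,0,0,0,0],"translation":[[0,0,3],[0,0,6],[0,0,9],[0,0,12],[0,0,14],[0,0,14]],"dr":[[0,0,0],[0,0,0],[0,0,0],[0,0,0],[0,0,0],[0,0,0]]}'
python3 -m creep '{"claw":[0,0,0,0],"translation":[[0,0,1],[0,0,2],[0,0,3],[0,0,3]],"dr":[[0,0,0],[0,0,0],[0,0,0],[0,0,0]]}'
```

```text
clock: 4.5
tcp_pos: [0.6356, 0.208, 0.2432]
eef_rot: [[0.461, 0.887, -0.001], [0.887, -0.461, -0.003], [-0.003, 0.0, -1.0]]
contact_force: [-4.2, -3.0, 12.3]
opening: 0.004
clock: 4.9
tcp_pos: [0.6356, 0.208, 0.2429]
eef_rot: [[0.461, 0.887, -0.001], [0.887, -0.461, -0.003], [-0.003, 0.001, -1.0]]
contact_force: [-8.5, -4.2, 24.8]
opening: 0.007
```

```bash
python3 -m creep '{"claw":[0,0,0,0,40,80,80,80,80,80],"translation":[[0,0,-10],[0,0,-40],[0,0,-80],[0,0,-120],[0,0,-160],[-20,0,-180],[-60,0,-180],[-100,0,-180],[-100,0,-180],[-100,0,-180]],"dr":[[0,0,0],[0,0,0],[0,0,0],[0,0,0],[0,0,0],[0,0,0],[0,0,0],[0,0,0],[0,0,0],[0,0,0]]}'
python3 - <<'E'
from h import *
from rig import viewer
import cv2
for n,o in (("scene",(335,170)),("side",(190,180))):
    im=viewer.camera(n)["color"].copy(); cv2.imwrite(f"pics/m4{n}_full.png",im)
    cv2.imwrite(f"pics/m4{n}.png",cv2.resize(im[o[1]:o[1]+100,o[0]:o[0]+110],None,fx=6,fy=6,interpolation=2))
E
```

```text
clock: 5.9
tcp_pos: [0.5897, 0.1193, 0.4181]
eef_rot: [[0.462, 0.887, -0.001], [0.887, -0.462, -0.0], [-0.001, -0.001, -1.0]]
contact_force: [-0.4, 0.8, 0.0]
opening: 0.471
```

View pics/m4scene.png

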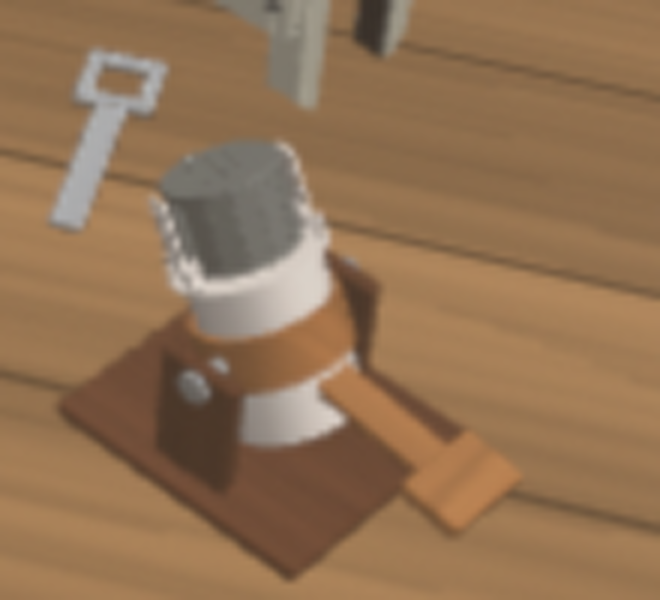

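View pics/m4side.png

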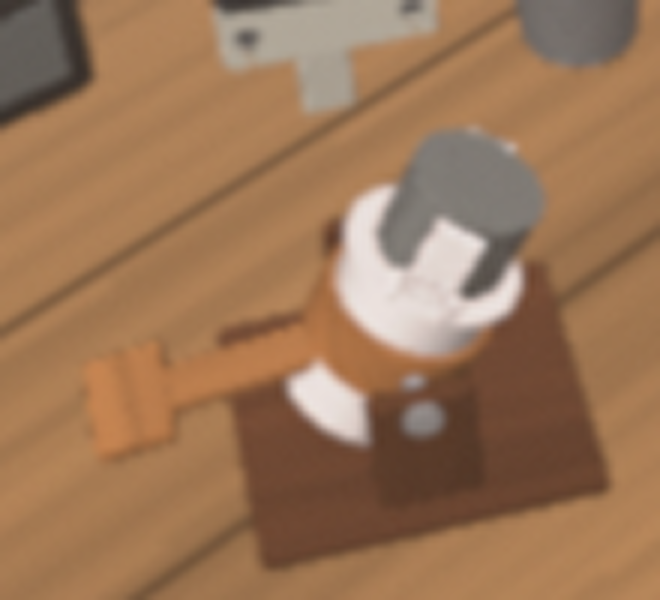

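```bash
cat >> h.py <<'E'
th=np.radians(28)
ax=-np.sin(th)*ex+np.cos(th)*ez
seat=O+.068*ez+.0635*ax
cy=Ro.from_rotvec(-np.radians(25)*ax).apply(ey); cx_=np.cross(cy,ax)
E
python3 - <<'E'
from h import *
import cv2
print(seat,ax,cy)
print("meas top",*tri(crop((228,168),6,(335,170)),crop((478,172),6,(190,180))),"model",seat+.0215*ax)
print("pivot bolt-: scene",plane("scene",crop((195,387),6,(335,170)),.068),"side",plane("side",crop((424,420),6,(190,180)),.068), O+.055*ey,O-.055*ey)
for n,o in (("scene",(335,170)),("side",(190,180))):
    im=cv2.imread(f"pics/m4{n}.png")
    def pt(X,c,s=2):
        u=(proj(n,X)-o+.5)*6-.5; cv2.circle(im,(int(round(u[0])),int(round(u[1]))),s,c,-1)
    for a in np.linspace(0,2*np.pi,60):
        d=np.cos(a)*cx_+np.sin(a)*cy
        pt(seat+.0215*ax+.029*d,(0,0,255)); pt(seat-.0215*ax+.029*d,(0,255,255))
    for s in (1,-1):
        for i in(-1,1):
            for h in (-10.5,18.5): pt(seat+(.004*0+h/1000)*ax+s*.034*cy+i*.010*cx_,(255,0,0) if s>0 else (0,255,0),3)
    for sx in(-.075,.075):
        for sy in (-.065,.065): pt(O+sx*ex+sy*ey+.01*ez,(255,0,255),4)
    cv2.imwrite(f"pics/m5{n}.png",im)
E
```

```text
[0.5713 0.079  0.1241] [-0.2161 -0.4168  0.8829] [-0.6329  0.7484  0.1984]
meas top [0.5662 0.0706 0.1457] 0.005995306733367046 model [0.5666 0.0701 0.1431]
pivot bolt-: scene [0.633  0.0797 0.068 ] side [0.5344 0.1291 0.068 ] [0.5362 0.1308 0.    ] [0.6338 0.0802 0.    ]
```

View pics/m5scene.png

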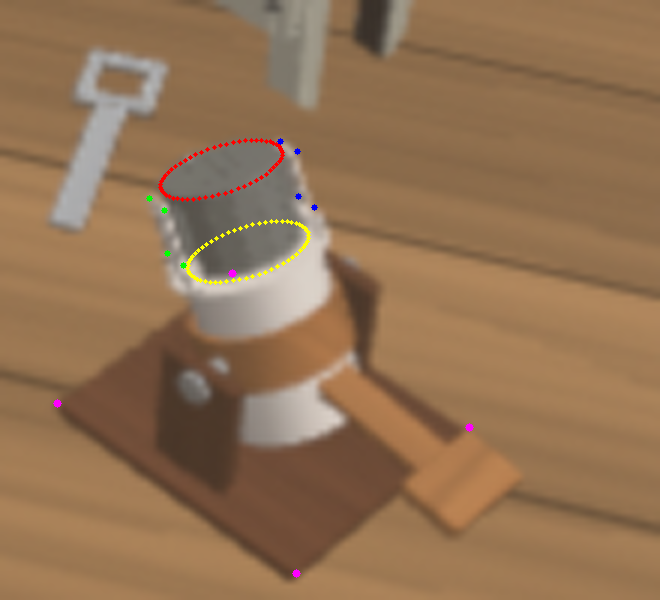

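View pics/m5side.png

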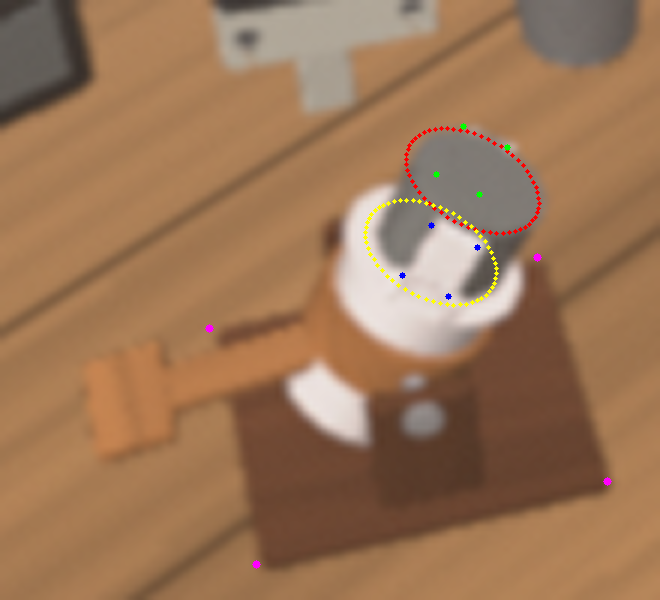

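```bash
cat >> h.py <<'E'
Rg=np.stack([np.cross(-cy,-ax),-cy,-ax],1)
def G(h,turn=0):
    R=Ro.from_rotvec(np.radians(turn)*ax).as_matrix()@Rg
    return seat+(h+.167)*ax,R
E
python3 - <<'E'
from h import *
print(Rg)
delta(*G(.071))
E
```

```text
[[ 0.7435  0.6329  0.2161]
 [ 0.516  -0.7484  0.4168]
 [ 0.4255 -0.1984 -0.8829]]
t 6.0 p [0.59   0.1216 0.4182] q [-0.0762  0.5386 -0.2655  1.5451  0.1517  1.0784 -0.8547] F [-0.3436  0.7425 -0.7993] op 51.9
  trans [-158.2    2.9   83.8] dr [ 6.02 27.52 24.55]
```

```bash
python3 -m creep '{"claw":[90,90,90,90,90,90,90,90,90,90,90,90],"translation":[[-20,0,0],[-40,0,0],[-60,0,0],[-80,1,5],[-100,1,15],[-120,2,30],[-140,2,50],[-158,3,70],[-158,3,84],[-158,3,84],[-158,3,84],[-158,3,84]],"dr":[[0.6,2.7,2.5],[1.2,5.5,5],[1.8,8.2,7.5],[2.4,11,10],[3,13.7,12.3],[3.6,16.5,14.7],[4.3,19.5,17.3],[5,23,20.5],[6,27.5,24.5],[6,27.5,24.5],[6,27.5,24.5],[6,27.5,24.5]]}'
python3 - <<'E'
from h import *
delta(*G(.071))
from rig import viewer
import cv2
a=viewer.camera("scene")["color"][120:280,300:460];b=viewer.camera("side")["color"][130:290,190:350]
cv2.imwrite("pics/m6.png",cv2.resize(np.hstack([a,b]),None,fx=2.5,fy=2.5,interpolation=2))
cv2.imwrite("pics/w6.png",viewer.camera("wrist")["color"])
E
```

```text
clock: 7.2
tcp_pos: [0.5206, -0.0198, 0.3358]
eef_rot: [[0.741, 0.636, 0.218], [0.519, -0.747, 0.415], [0.427, -0.195, -0.883]]
contact_force: [0.1, -0.1, -0.9]
opening: 0.968
t 7.2 p [ 0.5206 -0.0198  0.3358] q [ 0.4438  0.5355 -0.4947  1.9491 -0.391   0.5251 -0.5529] F [ 0.1071 -0.1341 -0.8724] op 90.0
  trans [-1.4  0.1  1.1] dr [ 0.12 -0.02  0.24]
```

View pics/m6.png

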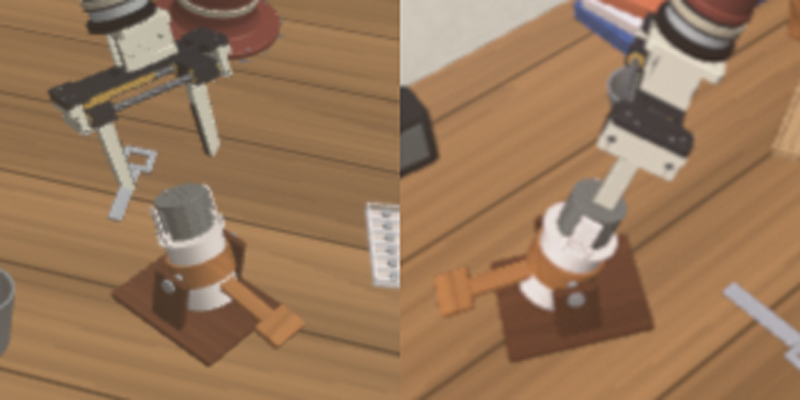

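View pics/w6.png

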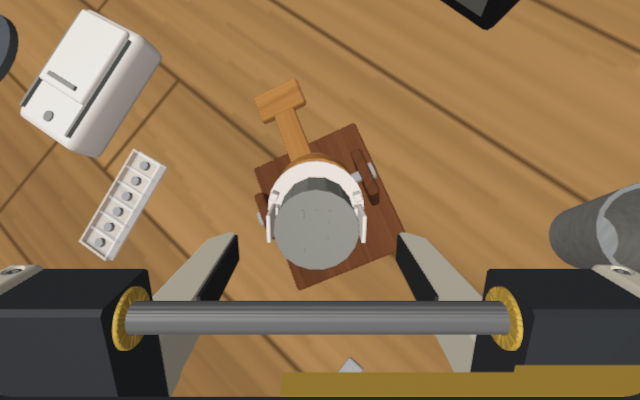

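```bash
python3 -m creep '{"claw":[90,90,90,90,90,90,90,90],"translation":[[-1,0,15],[-1,0,30],[-1,0,40],[-1,0,50],[-1,0,56],[-1,0,60],[-1,0,60],[-1,0,60]],"dr":[[0,0,0],[0,0,0],[0,0,0],[0,0,0],[0,0,0],[0,0,0],[0,0,0],[0,0,0]]}'
python3 - <<'E'
from h import *
delta(*G(.011))
from rig import viewer
import cv2
a=viewer.camera("scene")["color"][150:260,320:430];b=viewer.camera("side")["color"][160:270,210:320]
cv2.imwrite("pics/m7.png",cv2.resize(np.hstack([a,b]),None,fx=3.6,fy=3.6,interpolation=2))
cv2.imwrite("pics/w7.png",viewer.camera("wrist")["color"])
E
```

```text
clock: 8.15
tcp_pos: [0.532, 0.003, 0.2815]
eef_rot: [[0.744, 0.632, 0.217], [0.516, -0.749, 0.415], [0.425, -0.196, -0.884]]
contact_force: [-1.5, 0.1, -0.4]
opening: 0.971
t 8.15 p [0.532  0.003  0.2815] q [ 0.3859  0.6359 -0.493   1.9754 -0.3959  0.3858 -0.5513] F [-1.4587  0.1471 -0.3646] op 90.3
  trans [ 1.4 -0.8  1.2] dr [ 0.14  0.01 -0.  ]
```

View pics/m7.png

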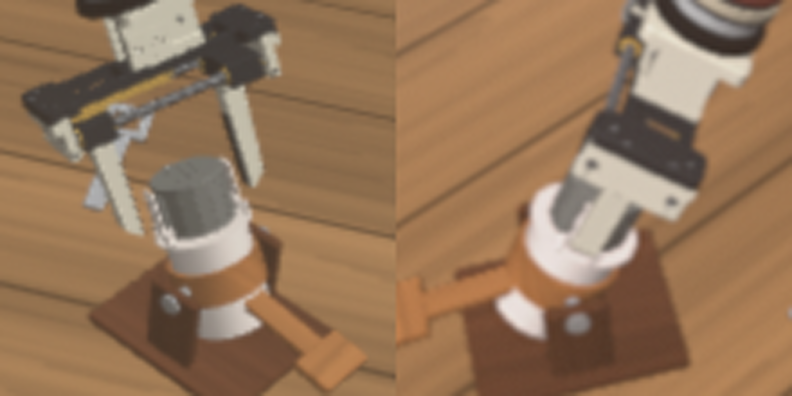

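View pics/w7.png

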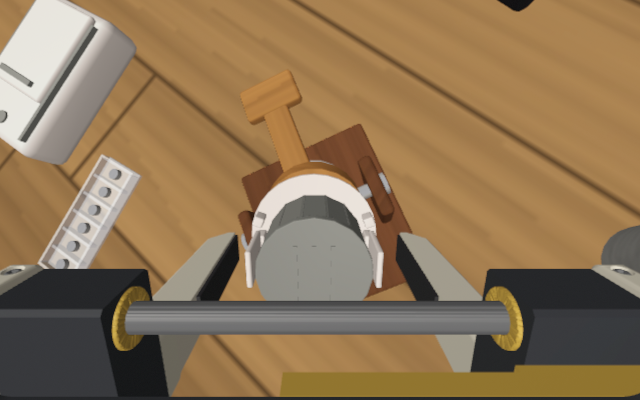

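```bash
python3 -m creep '{"claw":[75,68,60,50,40,40,40,40],"translation":[[1,-1,1],[1,-1,1],[1,-1,1],[1,-1,1],[1,-1,1],[1,-1,1],[1,-1,1],[1,-1,1]],"dr":[[0,0,0],[0,0,0],[0,0,0],[0,0,0],[0,0,0],[0,0,0],[0,0,0],[0,0,0]]}'
python3 - <<'E'
from h import *
delta(*G(.011))
from rig import viewer
import cv2
a=viewer.camera("scene")["color"][150:260,320:430];b=viewer.camera("side")["color"][160:270,210:320]
cv2.imwrite("pics/m8.png",cv2.resize(np.hstack([a,b]),None,fx=3.6,fy=3.6,interpolation=2))
E
```

```text
clock: 9.1
tcp_pos: [0.5323, 0.0048, 0.2812]
eef_rot: [[0.743, 0.632, 0.217], [0.516, -0.749, 0.415], [0.425, -0.196, -0.883]]
contact_force: [-0.5, -0.6, 2.7]
opening: 0.612
t 9.1 p [0.5323 0.0048 0.2812] q [ 0.3818  0.6364 -0.4924  1.9753 -0.3964  0.3839 -0.5536] F [-0.466  -0.6373  2.6513] op 56.9
  trans [0.4 0.3 0.1] dr [0.13 0.01 0.  ]
```

View pics/m8.png

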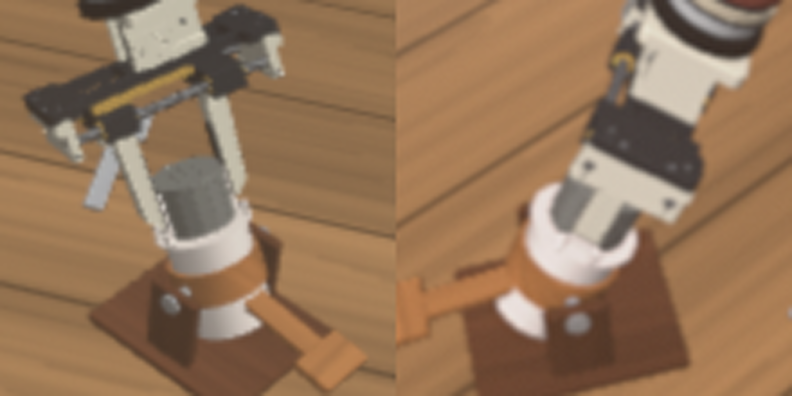

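```bash
python3 -m creep '{"claw":[40,40,40,40,40,40,40,40,40,40,40,40],"translation":[[0,0,0],[0,0,0],[0,0,0],[0,0,0],[0,0,0],[0,0,0],[0,0,0],[0,0,0],[0,0,0],[0,0,0],[0,0,0],[0,0,0]],"dr":[[0,0,-5],[0,0,-10],[0,0,-15],[0,0,-20],[0,0,-25],[0,0,-30],[0,0,-36],[0,0,-42],[0,0,-48],[0,0,-54],[0,0,-56],[0,0,-56]]}'
python3 - <<'E'
from h import *
delta(*G(.011,56))
from rig import viewer
import cv2
print(np.array(__import__("rig").r.get_obs()["moment"]))
a=viewer.camera("scene")["color"][150:260,320:430];b=viewer.camera("side")["color"][160:270,210:320]
cv2.imwrite("pics/m9.png",cv2.resize(np.hstack([a,b]),None,fx=3.6,fy=3.6,interpolation=2))
E
```

```text
clock: 10.4
tcp_pos: [0.5325, 0.005, 0.2813]
eef_rot: [[-0.108, 0.97, 0.218], [0.91, 0.008, 0.416], [0.401, 0.243, -0.883]]
contact_force: [0.1, -0.9, 3.3]
opening: 0.612
t 10.4 p [0.5325 0.005  0.2813] q [ 0.5117  0.6894 -0.7064  1.9714  0.0031  0.3611  0.0424] F [ 0.1159 -0.8591  3.3423] op 56.9
  trans [-0.2  0.3  0.1] dr [ 0.09  0.08 -0.04]
[-0.1857  0.0661  0.1311]
```

View pics/m9.png

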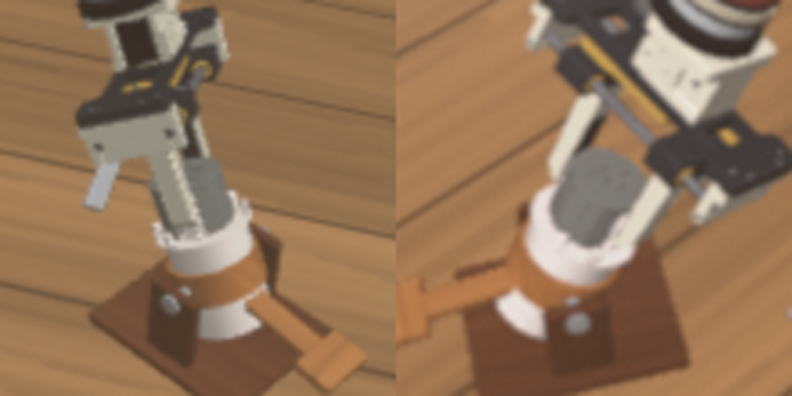

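```bash
python3 -m creep '{"claw":[40,40,40,40,40,40,40,40,40],"translation":[[0,0,-4],[0,0,-10],[0,0,-18],[0,0,-28],[0,0,-40],[0,0,-55],[0,0,-70],[0,0,-80],[0,0,-80]],"dr":[[0,0,0],[0,0,0],[0,0,0],[0,0,0],[0,0,0],[0,0,0],[0,0,0],[0,0,0],[0,0,0]]}'
python3 - <<'E'
from h import *
delta(*G(.091,56))
from rig import viewer
import cv2
a=viewer.camera("scene")["color"];b=viewer.camera("side")["color"]
cv2.imwrite("pics/ma_s.png",a);cv2.imwrite("pics/ma_d.png",b)
a=a[130:260,310:440];b=b[140:270,210:340]
cv2.imwrite("pics/ma.png",cv2.resize(np.hstack([a,b]),None,fx=3,fy=3,interpolation=2))
E
```

```text
clock: 11.4
tcp_pos: [0.515, -0.0295, 0.3531]
eef_rot: [[-0.107, 0.969, 0.22], [0.911, 0.007, 0.413], [0.399, 0.245, -0.883]]
contact_force: [0.6, 0.0, -1.0]
opening: 0.613
t 11.4 p [ 0.515  -0.0295  0.3531] q [ 0.6603  0.5763 -0.8039  1.9362 -0.0424  0.5366  0.0893] F [ 0.5627  0.0263 -1.0418] op 57.0
  trans [0.4 0.2 1.6] dr [ 0.23  0.22 -0.04]
```

View pics/ma.png

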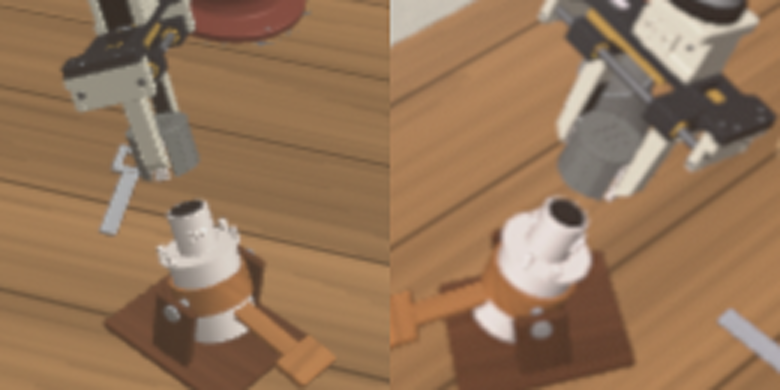

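```bash
python3 - <<'E'
import cv2
a=cv2.imread("pics/ma_s.png")[175:235,220:295]; cv2.imwrite("pics/t1.png",cv2.resize(a,None,fx=8,fy=8,interpolation=2))
b=cv2.imread("pics/side0.png")[150:210,330:400]; cv2.imwrite("pics/t2.png",cv2.resize(b,None,fx=8,fy=8,interpolation=2))
E
```

```text
(no output)
```

View pics/t1.png

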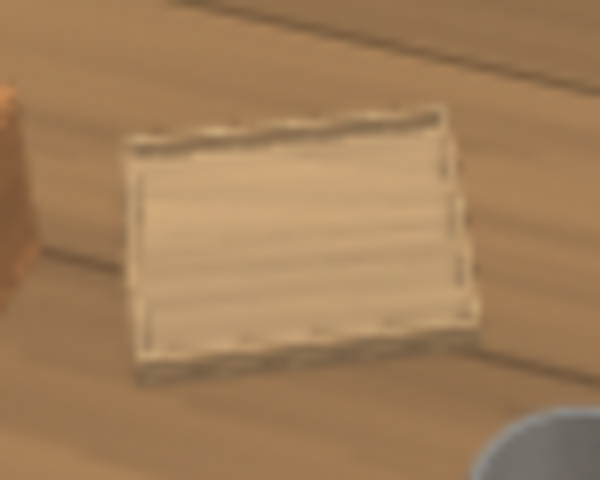

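View pics/t2.png

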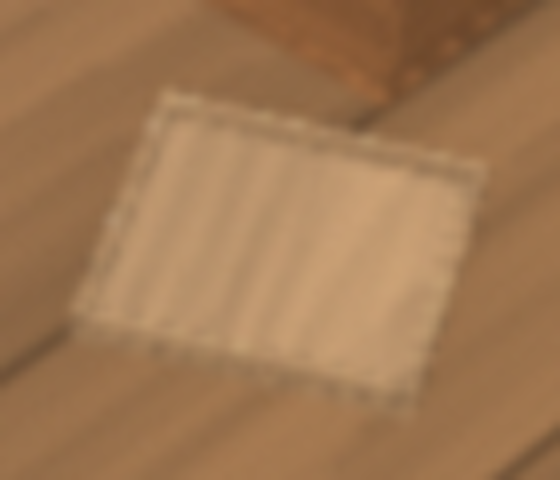

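```bash
python3 - <<'E'
from h import *
A=np.array([plane("scene",crop(p,8,(220,175)),.014) for p in [(125,140),(443,107),(478,325),(143,360)]])
B=np.array([plane("side",crop(p,8,(330,150)),.014) for p in [(165,93),(487,165),(412,400),(75,315)]])
for P in(A,B):
    print(P[:,:2].tolist(),P.mean(0),[round(np.linalg.norm(P[i]-P[i-1]),4) for i in range(4)],[round(np.degrees(np.arctan2(*(P[i]-P[i-1])[[1,0]])),1) for i in range(4)])
c=(A.mean(0)+B.mean(0))/2;print(c)
# target: cap axis vertical, tool down; choose yaw so tool y nearest radial along tray side
print("tool y azimuth options; radial",np.degrees(np.arctan2(c[1],c[0])))
E
```

```text
[[0.5319597890281014, -0.3717648580014247], [0.473355539984639, -0.26028091686738103], [0.5868529938663785, -0.2000844169324143], [0.6435272796793347, -0.3110412359334023]] [ 0.5589 -0.2858  0.014 ] [np.float64(0.127), np.float64(0.1259), np.float64(0.1285), np.float64(0.1246)] [np.float64(-151.4), np.float64(117.7), np.float64(27.9), np.float64(-62.9)]
[[0.6436299076433522, -0.31510660837816995], [0.5301238806214438, -0.37542598192761945], [0.4690705170819276, -0.25879108957395336], [0.5826409876570853, -0.20115426275383286]] [ 0.5564 -0.2876  0.014 ] [np.float64(0.1292), np.float64(0.1285), np.float64(0.1316), np.float64(0.1274)] [np.float64(-61.8), np.float64(-152.0), np.float64(117.6), np.float64(26.9)]
[ 0.5576 -0.2867  0.014 ]
tool y azimuth options; radial -27.20938784578602
```

```bash
cat >> h.py <<'E'
Tc=np.array([.5577,-.2867,0])
a_=np.radians(-27);ty=np.array([np.cos(a_),np.sin(a_),0]);Rt=np.stack([np.cross(ty,-ez),ty,-ez],1)
E
python3 - <<'E'
from h import *
delta(Tc+.29*ez,Rt); print(Rt)
E
```

```text
t 11.5 p [ 0.5148 -0.0288  0.3518] q [ 0.6585  0.5783 -0.8034  1.9376 -0.0423  0.536   0.0891] F [ 0.0301 -0.094  -0.5945] op 57.2
  trans [-264.1   24.5  -42.9] dr [  7.76 -27.15  29.93]
[[ 0.454  0.891 -0.   ]
 [ 0.891 -0.454 -0.   ]
 [-0.     0.    -1.   ]]
```

```bash
python3 -m creep '{"claw":[40,40,40,40,40,40,40,40,40,40,40,40],"translation":[[-15,2,-10],[-40,4,-18],[-66,6,-25],[-92,9,-30],[-118,11,-35],[-145,13,-38],[-172,16,-40],[-200,18,-42],[-230,21,-43],[-264,24,-43],[-264,24,-43],[-264,24,-43]],"dr":[[0.8,-2.7,3],[1.5,-5.4,6],[2.3,-8.1,9],[3.1,-10.9,12],[3.9,-13.6,15],[4.7,-16.3,18],[5.4,-19,21],[6.2,-21.7,24],[7,-24.4,27],[7.8,-27.2,30],[7.8,-27.2,30],[7.8,-27.2,30]]}'
python3 - <<'E'
from h import *
delta(Tc+.225*ez,Rt)
from rig import viewer
import cv2
a=viewer.camera("scene")["color"];b=viewer.camera("side")["color"]
a=a[110:240,190:320];b=b[90:220,300:430]
cv2.imwrite("pics/mb.png",cv2.resize(np.hstack([a,b]),None,fx=3,fy=3,interpolation=2))
E
```

```text
clock: 12.7
tcp_pos: [0.5576, -0.2857, 0.2884]
eef_rot: [[0.454, 0.891, -0.003], [0.891, -0.454, 0.002], [0.0, -0.003, -1.0]]
contact_force: [-0.9, -0.2, -0.7]
opening: 0.613
t 12.7 p [ 0.5576 -0.2857  0.2884] q [ 0.5886  0.7143 -0.2541  1.6175  0.2219  0.8417 -0.2263] F [-0.8587 -0.2071 -0.7132] op 57.0
  trans [-0.8  0.8 63.4] dr [-0.2  -0.02 -0.01]
```

View pics/mb.png

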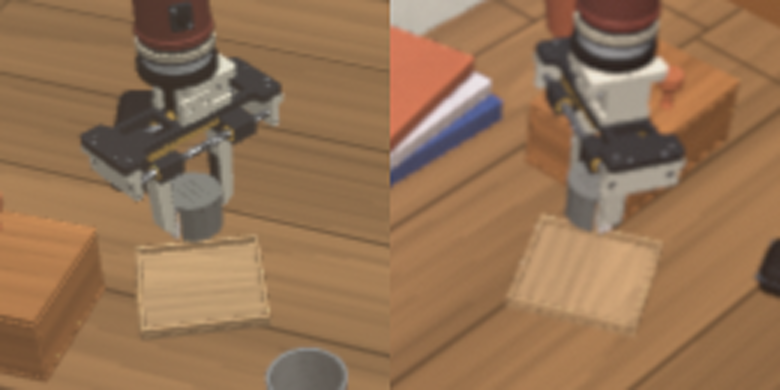

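```bash
python3 - <<'E'
from h import *
T=lambda *u:crop(u,4,(140,140))
for p in [(262,385),(338,262),(25,335)]:
    q=plane("scene",T(*p),0);print(q, "rel",(q-Tc)@ty,(q-Tc)@Rt[:,0])
for p,z in [((184,135),.1),((330,185),.07)]: 
    q=plane("scene",T(*p),z);print(q, "rel",(q-Tc)@ty,(q-Tc)@Rt[:,0])
E
```

```text
[ 0.7221 -0.378   0.    ] rel 0.18792223436662625 -0.006677419531229957
[ 0.5851 -0.3857  0.    ] rel 0.06937480478413209 -0.07575124955467803
[ 0.7309 -0.5688  0.    ] rel 0.28234516692263734 -0.17273171338222412
[ 0.5881 -0.4983  0.1   ] rel 0.12313128561054254 -0.17478723030680213
[ 0.5752 -0.3876  0.07  ] rel 0.06146099101891778 -0.081980502724753
```

```bash
python3 -m creep '{"claw":[40,40,40,40,40,40,40,40],"translation":[[-1,1,15],[-1,1,30],[-1,1,45],[-1,1,58],[-1,1,68],[-1,1,74],[-1,1,77],[-1,1,77]],"dr":[[0,0,0],[0,0,0],[0,0,0],[0,0,0],[0,0,0],[0,0,0],[0,0,0],[0,0,0]]}'
python3 - <<'E'
from h import *
delta(Tc+.2045*ez,Rt)
from rig import viewer
import cv2
a=viewer.camera("scene")["color"];b=viewer.camera("side")["color"]
a=a[130:240,200:310];b=b[110:220,320:430]
cv2.imwrite("pics/mc.png",cv2.resize(np.hstack([a,b]),None,fx=3.6,fy=3.6,interpolation=2))
E
```

```text
clock: 13.6
tcp_pos: [0.5579, -0.2876, 0.2125]
eef_rot: [[0.454, 0.891, -0.001], [0.891, -0.454, 0.0], [-0.001, -0.001, -1.0]]
contact_force: [0.6, -0.1, -0.9]
opening: 0.612
t 13.6 p [ 0.5579 -0.2876  0.2125] q [ 0.5727  0.8149 -0.2241  1.6629  0.2565  0.6939 -0.2532] F [ 0.5772 -0.095  -0.86  ] op 56.9
  trans [ 0.7 -0.6  8. ] dr [-0.07  0.03 -0.03]
```

View pics/mc.png

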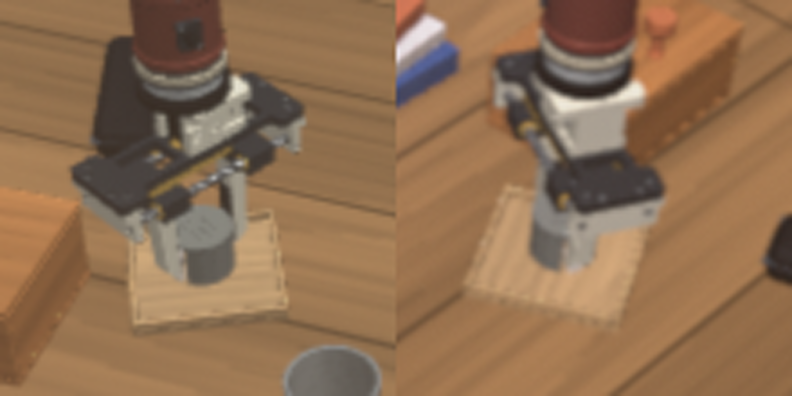

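Centred over the tray. Step down with force checks.

```bash
python3 -m creep '{"claw":[40,40,40,40,40],"translation":[[0,0,2],[0,0,4],[0,0,5],[0,0,6],[0,0,6]],"dr":[[0,0,0],[0,0,0],[0,0,0],[0,0,0],[0,0,0]]}'
python3 -m creep '{"claw":[40,40,40],"translation":[[0,0,1],[0,0,2],[0,0,2]],"dr":[[0,0,0],[0,0,0],[0,0,0]]}'
```

```text
clock: 14.2
tcp_pos: [0.5578, -0.2875, 0.2067]
eef_rot: [[0.454, 0.891, -0.001], [0.891, -0.454, -0.0], [-0.001, -0.001, -1.0]]
contact_force: [0.4, -0.1, -0.7]
opening: 0.611
clock: 14.5
tcp_pos: [0.5578, -0.2875, 0.2046]
eef_rot: [[0.454, 0.891, -0.002], [0.891, -0.454, 0.0], [-0.001, -0.001, -1.0]]
contact_force: [0.4, -1.4, -0.4]
opening: 0.618
```

```bash
python3 -m creep '{"claw":[40,40,40],"translation":[[0,0,1],[0,0,1],[0,0,1]],"dr":[[0,0,0],[0,0,0],[0,0,0]]}'; python3 -m creep '{"claw":[40,40,40],"translation":[[0,0,1],[0,0,1],[0,0,1]],"dr":[[0,0,0],[0,0,0],[0,0,0]]}'
```

```text
clock: 14.8
tcp_pos: [0.5579, -0.2875, 0.2044]
eef_rot: [[0.454, 0.891, -0.001], [0.891, -0.454, -0.0], [-0.001, -0.001, -1.0]]
contact_force: [-2.2, 0.8, 5.0]
opening: 0.615
clock: 15.1
tcp_pos: [0.5579, -0.2875, 0.2044]
eef_rot: [[0.454, 0.891, -0.001], [0.891, -0.454, -0.001], [-0.001, -0.001, -1.0]]
contact_force: [-4.0, 1.5, 9.0]
opening: 0.613
```

```bash
python3 -m creep '{"claw":[40,40,60,66,72,78,80,80,80],"translation":[[0,0,-1],[0,0,-1],[0,0,-1],[0,0,-1],[0,0,-1],[0,0,-1],[0,0,-1],[0,0,-1],[0,0,-1]],"dr":[[0,0,0],[0,0,0],[0,0,0],[0,0,0],[0,0,0],[0,0,0],[0,0,0],[0,0,0],[0,0,0]]}'
python3 - <<'E'
from h import *
from rig import viewer
import cv2
cv2.imwrite("pics/wd.png",viewer.camera("wrist")["color"])
E
```

```text
clock: 16.0
tcp_pos: [0.5579, -0.2875, 0.2035]
eef_rot: [[0.454, 0.891, -0.001], [0.891, -0.454, 0.0], [-0.001, -0.001, -1.0]]
contact_force: [-0.2, 0.2, -0.3]
opening: 0.858
```

View pics/wd.png

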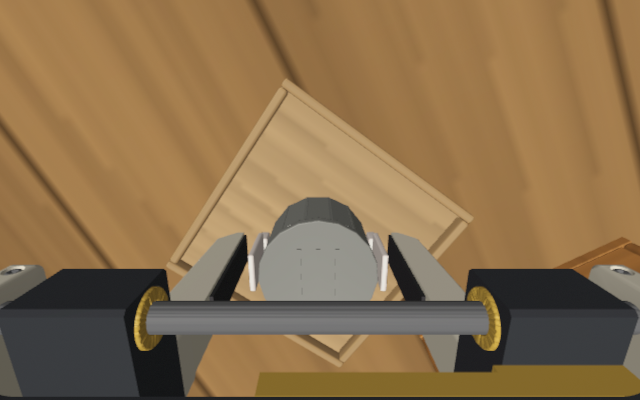

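Both tabs are free at columns ~252 and ~382, with gaps to the pads. Retreat straight up.

```bash
python3 -m creep '{"claw":[80,80,80,80,80,80,80,80,80,80],"translation":[[0,0,-8],[0,0,-20],[0,0,-40],[0,0,-70],[0,0,-110],[0,0,-150],[-40,-60,-160],[-40,-100,-160],[-40,-100,-160],[-40,-100,-160]],"dr":[[0,0,0],[0,0,0],[0,0,0],[0,0,0],[0,0,0],[0,0,0],[0,0,0],[0,0,0],[0,0,0],[0,0,0]]}'
python3 - <<'E'
from h import *
from rig import viewer
import cv2
a=viewer.camera("scene")["color"];b=viewer.camera("side")["color"]
cv2.imwrite("pics/me_s.png",a);cv2.imwrite("pics/me_d.png",b)
A=cv2.resize(a[170:240,210:300],None,fx=4.4,fy=4.4,interpolation=2);B=cv2.resize(b[140:210,320:410],None,fx=4.4,fy=4.4,interpolation=2)
cv2.imwrite("pics/me.png",np.hstack([A,B]))
E
```

```text
clock: 17.05
tcp_pos: [0.4492, -0.2775, 0.3654]
eef_rot: [[0.455, 0.89, -0.001], [0.89, -0.455, -0.001], [-0.001, -0.0, -1.0]]
contact_force: [1.3, 1.5, 0.3]
opening: 0.863
```

View pics/me.png

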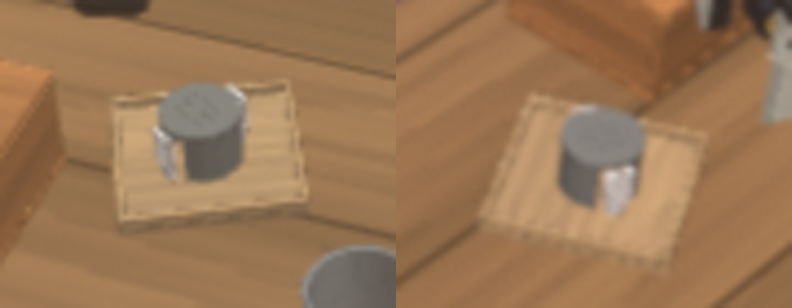

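View pics/me_s.png

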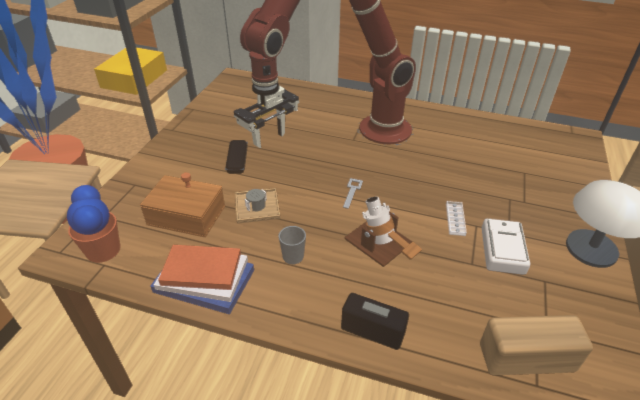

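```bash
python3 - <<'E'
from h import *
from rig import r
X,g=tri(crop((202,110),4.4,(210,170)),crop((602-396,137),4.4,(320,140)));print("cap top",X,g,"offset",X-Tc,"expect z .048")
print(r.get_obs()["qd"])
r.finish_job()
E
```

```text
cap top [ 0.557  -0.2886  0.0479] 0.0017955159928594623 offset [-0.0007 -0.0019  0.0479] expect z .048
[-0.0103  0.0251 -0.0039 -0.0226  0.0014 -0.0007  0.0005]
the job is handed in; nothing more can be done
```

I finished the task and handed it in at about 17 s of the 61 s allowed; no verdict is reported back.

- **Cradle:** I pressed the paddle down to its hard stop. The fingertips came to rest about 57 mm above the table with the push force rising to about 25 N. The last picture shows the jar still tipped up.
- **Cap:** I squeezed both tabs, and the fingers stopped at 57 mm against 56 mm for fully in. I then turned the cap 56° anticlockwise, lifted it 80 mm along the jar axis and lowered it into the tray until it touched the floor, pressing with at most about 9 N. I opened the fingers only after that.
- **Final position:** The cap stands upright and free in the tray. Its top measures 47.9 mm above the table (48 mm expected), and it is within about 2 mm of the tray's centre.
- **Bystanders:** In the last scene picture the cup, opener, strip tray and spectacle case look the same as at the start. I compared them by eye only and did not measure them.

None of the checks I made failed. The two-view measurements disagreed by at most a few millimetres; the largest was 6 mm on the cap top before the grasp. There I used the position worked out from the stand, which matched both pictures and the wrist view.

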